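# Gauge two bolts and put them away by length

## Robot

A 7-joint arm with a two-finger parallel gripper is mounted at the origin on a cart in front of the work surface, level with it; the furniture and walls round the work are solid. World frame = base frame: x ahead of the robot, y to its left, z up, the work surface at z = 0. Lengths are in m, angles in rad, forces in N, time in s.
With the tool pointing down it reaches from about 0.4 to 0.85 m from the base axis. Payload 10.4 kg.
Tool frame: the origin (TCP) lies between the finger pads; the fingertips stand 11 mm ahead of it and the grasp point (between the pads) lies 8 mm behind it; z points along the fingers, y is the direction in which the jaws open and shut (so a half turn about z gives the same grasp; the last joint's range is limited). The gripper opens to 87 mm and grips with 3 to 60 N. Pads are 19 mm wide; open, the fingers measure 117 mm over their backs; the gripper's body (75 mm by 190 mm) begins 51 mm behind the grasp point.
Start: joints at [1.135, 0.332, -0.065, 1.46, 0.022, 1.35, -0.088], TCP at [0.251, -0.573, 0.234] pointing down, gripper open.
Joint ranges: [-2.6, 2.6], [-0.5, 2.12], [-1.47, 1.34], [0.16, 2.42], [-1.27, 4.41], [0.06, 2.06], [-2.6, 2.6]. Speed limits (rad/s): [2.22, 2.22, 2.79, 2.79, 3.14, 3.14, 3.14].

## Interface

Orientations are given as a unit quaternion [x, y, z, w].
In Python, from bench import r, eyes gives the robot as it stands.
- The arm moves only by the shell command python3 -m inch 'ROWS' [FORCE]. ROWS is a JSON object of lists of equal length, an entry for each row: "translation": the shift along the world's x, y, z scaled (see below), a list of three; "rot": the turn, a rotation vector about the world's x, y, z scaled (see below), a list of three; "jaw": the finger opening in mm, from 0 to 87. In form: {"translation": [[tx, ty, tz], ...], "rot": [[ax, ay, az], ...], "jaw": [jaw, ...]}. A call has 1 to 20 rows; each row is the pose to reach, as a shift and turn from the pose measured when the call began; what a row does not reach only later rows make up. The controller multiplies each number of a shift by 100 mm and each number of a turn by 60 degrees. A row lasts 1/10 s, in which the tool goes at most 50 mm and 8.59 degrees, less where a joint would pass 70% of its speed; a pose out of reach is approached as far as the arm can. A call with a number of a shift or a turn outside -1 to 1 is refused whole. A call with a gripper value outside its range is refused whole. The fingers move at their own pace and stop on an object; FORCE is the grip in N (left out, the last holds). Time passes only in rows, so rows that repeat a pose let the fingers close. It gives the time, the measured TCP pose, the force and the opening at its end, in the units of the state.
- r.read_state(): the state, without advancing time (a new reading comes with each control period).
- eyes.camera(name): name is "side" or "top" or "wrist"; returns the picture (420x560x3 uint8, blue, green, red); there is no depth.
- eyes.calibration(name): a dict with "fx", "fy", "cx", "cy" (pixels), "R" (3x3) and "t" (3): a world point X has camera coordinates R X + t; the wrist camera has in their place "hand_eye" (4x4, takes a point from camera to tool coordinates, whose origin is the TCP and whose axes are the flange's). Camera axes: x right, y down, z forward; pixel columns grow to the right and rows downward; lengths in m; the calibration is good to about 2 mm. A picture is of the moment at which its call begins: read the wrist's pose just before it. calibration takes no time and is no camera call.
- r.close_job(): hands the job in, once; it reports no verdict.
The state is a dict: "time": time; "joint_positions": joint angles; "joint_vel": joint speeds; "joint_torque": joint torques, N m; "ee_pos": TCP position; "eef_rot": TCP orientation; "ft_force": force on the tool from outside, world axes, zero at the start; "torque": the same for the moment, N m; "width": finger opening in m.
Only numpy, scipy, OpenCV 4.12 (cv2) and the standard library are available. Lean on these libraries where they do the work, as an engineer would, in place of code of your own. Each camera call takes 0.05 s, during which the arm holds its last target. There are 200 camera calls.

## Task

Take the two bolts out of the hooded stand and check their lengths: lay each one down in the slot of the gauge that it fills, so that both lie there together, let go of. Then put them away, the short bolt in the short wooden compartment and the long bolt in the long one, each slid in tip first right up to the back with its head left sticking out, and leave everything else on the bench where it is.

Things in the scene. Friction and masses are not known exactly. Their poses are not given: they have to be found in the camera images.
- short_centre (a point): Middle (half-way along, on the axis) of the 110 mm hex-head steel bolt, about 75 g. 110 mm is its whole length; shank 12 mm thick; head at the -x end, 8 mm long, 22 mm across corners. x runs along the bolt from head to tip; it may roll about x. Starts in either bay of the stand.
- short_tip (a point): Centre of the threaded end of the short bolt, 55 mm from short_centre.
- long_centre (a point): Middle (half-way along, on the axis) of the 150 mm hex-head steel bolt, about 100 g. 150 mm is its whole length; shank 12 mm thick; head at the -x end, 8 mm long, 22 mm across corners. x runs along the bolt from head to tip; it may roll about x. Starts in the other bay.
- long_tip (a point): Centre of the threaded end of the long bolt, 75 mm from long_centre.
- bolt_stand: Grey stand, fixed, on a plate 8 mm thick. Origin on the bench below the middle of its hood's front edge. Its front looks to -x; the bolts point out along -x, level, 40 mm up, at y = -35 and +35 mm. Each shank lies in a shallow cradle, 20 mm wide, 38 mm high, that ends 30 mm in front of the hood; beyond it 30 mm of the short bolt and 70 mm of the long one hang free.
- hood_edge (a point): Middle of the lower front edge of the stand's green hood, 68 mm up; axes as the stand's. The hood (top 76 mm up, 62 mm deep, closed at the back) covers the heads, which lie about 50 mm inside. To take a bolt out, grip it near the tip, raise it about 14 mm so that the head clears the cradle, draw it out along -x by 60 mm or more, then lift.
- gauge: Length gauge: aluminium plate 196 x 128 x 10 mm, fixed, origin under its centre, with two slots along x. Each is a V cradle, 24 mm wide and 43 mm high, that carries the middle of the shank, between two blue end stops 28 mm wide and 52 mm high, flared at the top. A bolt may lie either way round; 37 mm of it is free of the cradle at either end for fingers.
- slot_short (a point): Where the middle of the short bolt lies in its gauge slot, 40 mm above the bench (slot at y = -40 mm of the gauge). The slot runs along x; end stops 118 mm apart, cradle 36 mm long.
- slot_long (a point): Where the middle of the long bolt lies in its gauge slot, 40 mm above the bench (slot at y = +40 mm of the gauge). The slot runs along x; end stops 158 mm apart, cradle 76 mm long.
- bin_short_mouth (a point): Centre of the mouth, 44 mm up, of the short wooden compartment (80 x 44 x 67 mm, fixed, roofed, open at one end). x points into it. Inside 34 mm wide, from 26 to 62 mm above the bench, and 74 mm deep: 36 mm of the short bolt stays outside when its tip is at the back. The two compartments may stand in either order.
- bin_long_mouth (a point): Centre of the mouth, 44 mm up, of the long wooden compartment (120 x 44 x 67 mm, fixed). As the short one, but 114 mm deep inside: 36 mm of the long bolt stays outside when its tip is at the back.
- parts_cup_0_mark (a point): Bystander, loose, to be left alone: small clear cup with screws, 56 mm wide, 56 mm high. The point lies 20 mm above its underside, at its middle.
- tape_measure_mark (a point): Bystander, loose, to be left alone: yellow tape measure lying flat, 68 x 80 x 38 mm. The point lies 20 mm above its underside, at its middle.
- pliers_loose_mark (a point): Bystander, loose, to be left alone: pliers with red handles lying flat, 188 x 51 x 14 mm. The point lies 20 mm above its underside, at its middle.
- pipe_cup_mark (a point): Bystander, loose, to be left alone: white pipe offcut used as a cup, 74 mm wide, 125 mm high. The point lies 20 mm above its underside, at its middle.
- spray_can_b_mark (a point): Bystander, loose, to be left alone: red spray can with a yellow cap, 54 mm wide, 176 mm high. The point lies 20 mm above its underside, at its middle.
- torch_mark (a point): Bystander, loose, to be left alone: black and red torch lying flat, 36 x 137 x 36 mm. The point lies 20 mm above its underside, at its middle.

How it is judged:
By the outcome, as a careful person would: the job done as asked, in the order asked, and still so for the second after the job is handed in, with the robot touching nothing.
It also fails if it takes over 72 s, if anything falls off the work surface, if the arm or the gripper's body presses on something with over 40 N, if the wrist force passes 120 N, or if a joint passes its speed limit or range.

## Working session

There is one attempt and no reset: what is moved stays moved. The work goes in short steps, Python scripts to look and compute and a shell command to move; the robot and the scene stay as the last step left them, time stands still between calls to the robot, and variables do not carry over. Pictures are saved under pics/ and viewed, about 8 in all and at most 12, crops included, and the job is handed in when it is done.

```bash
ls; mkdir -p pics; python3 - <<'E'
from bench import r,eyes
import cv2,json
s=r.read_state(); print(s)
for n in("top","side"):
    cv2.imwrite(f"pics/{n}0.png",eyes.camera(n)); print(n,eyes.calibration(n))
print(eyes.calibration("wrist"))
E
```

```text
pics
{'time': 0.0, 'joint_positions': array([ 1.13538753,  0.33283573, -0.06469774,  1.46095339,  0.0215806 ,
        1.34992223, -0.08849344]), 'joint_vel': array([ 5.57928123e-04,  2.81619080e-05,  2.37691966e-04,  1.42106102e-03,
        3.16479240e-04, -8.25024713e-04,  7.58795698e-04]), 'joint_torque': array([ 2.22109643e-04, -6.23244667e+01,  2.49191537e-02, -3.89897883e+01,
       -6.11302257e-02,  3.96707200e-02,  1.91255808e-04]), 'ee_pos': array([ 0.2505841 , -0.57214601,  0.23277074]), 'eef_rot': array([ 9.78771688e-01,  2.04952373e-01, -1.70465318e-04, -6.91325821e-04]), 'ft_force': array([-0.01012517,  0.21681658,  0.93492667]), 'torque': array([-0.05947887, -0.00013805, -0.023673  ]), 'width': 0.08725854759430014}
top {'fx': 418.2869867159769, 'fy': 418.2869867159769, 'cx': 275.99024054931283, 'cy': 212.42382657809475, 'R': array([[-0.02773284, -0.99959368,  0.00658473],
       [-0.99120198,  0.02664597, -0.12964805],
       [ 0.12941992, -0.01012231, -0.99153821]]), 't': array([0.08546395, 0.57618775, 0.96294445])}
side {'fx': 538.7212847181819, 'fy': 538.7212847181819, 'cx': 273.58474387862793, 'cy': 211.8095628844195, 'R': array([[-0.99172638, -0.12650238,  0.02181571],
       [-0.06898869,  0.38190634, -0.92162254],
       [ 0.10825589, -0.91550243, -0.38747383]]), 't': array([0.56410946, 0.06787216, 1.33161169])}
{'fx': 323.8842410966389, 'fy': 323.8842410966389, 'cx': 279.34119637218396, 'cy': 217.67815795906532, 'hand_eye': array([[ 4.88474090e-04, -9.55853783e-01, -2.93842316e-01,
         8.07552578e-02],
       [ 9.99999138e-01,  1.08753170e-04,  1.30859825e-03,
         8.23705288e-04],
       [-1.21887230e-03, -2.93842702e-01,  9.55853012e-01,
        -1.51592479e-01],
       [ 0.00000000e+00,  0.00000000e+00,  0.00000000e+00,
         1.00000000e+00]])}
```

View pics/top0.png

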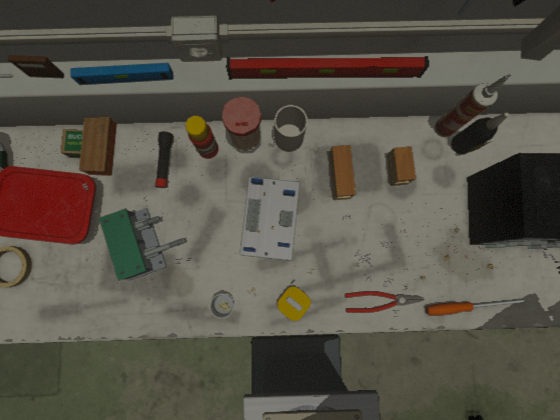

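View pics/side0.png

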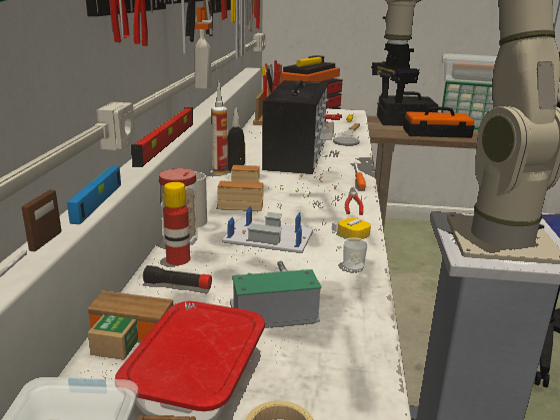

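```bash
python3 - <<'E'
import cv2,numpy as np
t=cv2.imread("pics/top0.png")
a=cv2.resize(t[195:290,95:200],None,fx=6,fy=6,interpolation=cv2.INTER_CUBIC)
b=cv2.resize(t[138:268,232:422],None,fx=4,fy=4,interpolation=cv2.INTER_CUBIC)
for im,s,x0,y0 in((a,6,95,195),(b,4,232,138)):
    for k in range(0,400,10):
        for ax in(0,1):
            p=(k-(x0 if ax==0 else y0))*s
            if 0<=p<im.shape[1-ax]:
                if ax==0: cv2.line(im,(p,0),(p,6),(0,0,255),1);cv2.putText(im,str(k),(p-8,18),0,.38,(0,0,255),1)
                else: cv2.line(im,(0,p),(6,p),(0,0,255),1);cv2.putText(im,str(k),(8,p+4),0,.38,(0,0,255),1)
cv2.imwrite("pics/c1.png",a);cv2.imwrite("pics/c2.png",b)
E
```

```text
(no output)
```

View pics/c1.png

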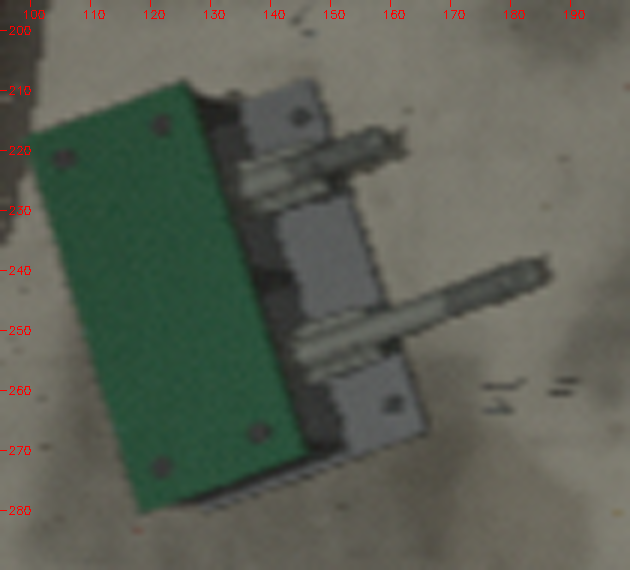

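View pics/c2.png

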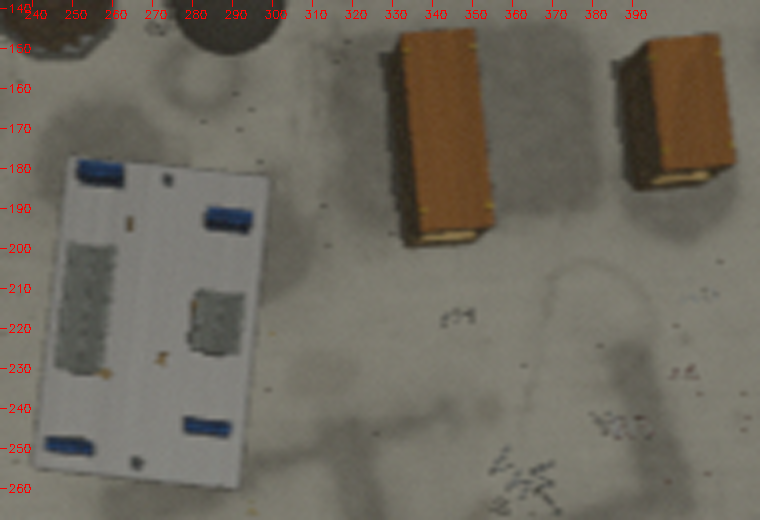

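```bash
cat > h.py <<'E'
import numpy as np
from bench import r,eyes
from scipy.spatial.transform import Rotation as Ro
def ray(name,uv,z,pose=None):
    c=eyes.calibration(name)
    d=np.array([(uv[0]-c['cx'])/c['fx'],(uv[1]-c['cy'])/c['fy'],1])
    if name=='wrist':
        p,q=pose; R=Ro.from_quat(q).as_matrix(); H=c['hand_eye']
        o=p+R@H[:3,3]; d=R@H[:3,:3]@d
    else:
        R=np.array(c['R']); o=-R.T@c['t']; d=R.T@d
    return o+d*(z-o[2])/d[2]
def proj(name,X):
    c=eyes.calibration(name); p=np.array(c['R'])@X+c['t']
    return c['fx']*p[0]/p[2]+c['cx'],c['fy']*p[1]/p[2]+c['cy']
E
python3 - <<'E'
from h import *
np.set_printoptions(precision=4,suppress=True)
A=lambda u,v:(95+u/6-.5,195+v/6-.5); B=lambda u,v:(232+u/4-.5,138+v/4-.5)
def quad(n,P,f,z):
    W=np.array([ray('top',f(*p),z)[:2] for p in P]); print(n,W.tolist() and W.round(4).tolist(),'c',W.mean(0),'sides',np.linalg.norm(np.roll(W,-1,0)-W,axis=1))
    e=np.roll(W,-1,0)-W; print('  angs',np.degrees(np.arctan2(e[:,1],e[:,0])))
quad('hood',[(185,82),(310,455),(140,510),(30,135)],A,.076)
quad('longbolt',[(545,268),(305,355)],A,.04)
quad('shortbolt',[(400,143),(250,183)],A,.04)
quad('plate',[(70,157),(268,177),(238,489),(32,467)],B,.010)
quad('cradL',[(68,243),(117,245),(104,375),(54,370)],B,.043)
quad('cradS',[(193,290),(244,292),(240,355),(190,350)],B,.043)
quad('binL',[(403,32),(474,28),(493,228),(415,234)],B,.067)
quad('binS',[(650,40),(718,33),(735,162),(662,170)],B,.067)
for n,p,z in(('canister',(242,108),.12),('pipe',(291,120),.125),('spray',(198,125),.176),('torch',(164,160),.03),('cup',(223,304),.04),('tape',(294,303),.038)): print(n,ray('top',p,z))
E
```

```text
hood [[0.5924, 0.4155], [0.4496, 0.366], [0.431, 0.4292], [0.5735, 0.4741]] c [0.5116 0.4212] sides [0.1511 0.0659 0.1494 0.0615]
  angs [-160.8935  106.4289   17.4511  -72.1601]
longbolt [[0.52, 0.2855], [0.4885, 0.3793]] c [0.5043 0.3324] sides [0.0989 0.0989]
  angs [108.5759 -71.4241]
shortbolt [[0.5711, 0.3428], [0.5568, 0.4018]] c [0.564  0.3723] sides [0.0607 0.0607]
  angs [103.6423 -76.3577]
plate [[0.673, 0.1339], [0.6571, 0.0115], [0.4654, 0.0363], [0.482, 0.1607]] c [0.5694 0.0856] sides [0.1235 0.1933 0.1255 0.1928]
  angs [-97.3868 172.6191  82.3574  -7.9662]
cradL [[0.6134, 0.1344], [0.6114, 0.1052], [0.5339, 0.1147], [0.5377, 0.1441]] c [0.5741 0.1246] sides [0.0293 0.0781 0.0297 0.0764]
  angs [-93.8947 173.042   82.719   -7.3139]
cradS [[0.5831, 0.0607], [0.5811, 0.0304], [0.5436, 0.034], [0.5473, 0.0635]] c [0.5638 0.0471] sides [0.0304 0.0377 0.0297 0.0359]
  angs [-93.8042 174.5178  82.7116  -4.4921]
binL [[0.7308, -0.0678], [0.7322, -0.11], [0.6117, -0.115], [0.6093, -0.0693]] c [ 0.671  -0.0905] sides [0.0423 0.1206 0.0458 0.1215]
  angs [ -88.1628 -177.622    92.923     0.7171]
binS [[0.7221, -0.2141], [0.7254, -0.2548], [0.6472, -0.2594], [0.6435, -0.2161]] c [ 0.6846 -0.2361] sides [0.0408 0.0783 0.0434 0.0786]
  angs [ -85.4661 -176.6565   94.8214    1.4561]
canister [0.8079 0.1409 0.12  ]
pipe [0.7751 0.0311 0.125 ]
spray [0.7507 0.2306 0.176 ]
torch [0.7158 0.3397 0.03  ]
cup [0.3674 0.1984 0.04  ]
tape [0.3649 0.0338 0.038 ]
```

```bash
python3 -m inch '{"translation":[[0.4,0.3,0.1],[0.8,0.6,0.2],[0.8,0.6,0.2],[0.8,0.6,0.2]],"rot":[[0,0,0.07],[0,0,0.14],[0,0,0.14],[0,0,0.14]],"jaw":[60,60,50,50]}'
python3 -m inch '{"translation":[[0.4,0.3,0],[0.8,0.6,0],[0.8,0.6,0],[0.8,0.6,0]],"rot":[[0,0,0.07],[0,0,0.14],[0,0,0.14],[0,0,0.14]],"jaw":[50,50,50,50]}'
```

```text
time: 0.5
ee_pos: [0.3319, -0.5112, 0.2528]
eef_rot: [0.961, 0.277, -0.0, -0.001]
ft_force: [-0.8, -1.1, -0.1]
width: 0.0629
time: 0.9
ee_pos: [0.4117, -0.4513, 0.2522]
eef_rot: [0.938, 0.347, -0.001, -0.001]
ft_force: [-1.2, -0.4, -0.4]
width: 0.0503
```

```bash
for i in 1; do
python3 -m inch '{"translation":[[0.15,0.44,0],[0.3,0.88,0],[0.3,0.88,0]],"rot":[[0,0,0.07],[0,0,0.14],[0,0,0.14]],"jaw":[50,50,50]}'
python3 -m inch '{"translation":[[0.15,0.44,0],[0.3,0.88,0],[0.3,0.88,0]],"rot":[[0,0,0.07],[0,0,0.14],[0,0,0.14]],"jaw":[50,50,50]}'
python3 -m inch '{"translation":[[0.15,0.44,0],[0.3,0.88,0],[0.3,0.88,0]],"rot":[[0,0,0.07],[0,0,0.14],[0,0,0.14]],"jaw":[50,50,50]}'
python3 -m inch '{"translation":[[0.15,0.44,0],[0.3,0.88,0],[0.3,0.88,0]],"rot":[[0,0,0.07],[0,0,0.14],[0,0,0.14]],"jaw":[50,50,50]}'
python3 -m inch '{"translation":[[0.1,0.44,0],[0.2,0.88,0],[0.2,0.88,0]],"rot":[[0,0,0.07],[0,0,0.14],[0,0,0.14]],"jaw":[50,50,50]}'
python3 -m inch '{"translation":[[0,0.44,0],[0,0.88,0],[0,0.88,0]],"rot":[[0,0,0.07],[0,0,0.14],[0,0,0.14]],"jaw":[50,50,50]}'
python3 -m inch '{"translation":[[0,0.44,0],[0,0.88,0],[0,0.88,0]],"rot":[[0,0,0.07],[0,0,0.14],[0,0,0.14]],"jaw":[50,50,50]}'
python3 -m inch '{"translation":[[0,0.44,0],[0,0.88,0],[0,0.88,0],[0,0.88,0],[0,0.88,0]],"rot":[[0,0,0.07],[0,0,0.14],[0,0,0.14],[0,0,0.14],[0,0,0.14]],"jaw":[50,50,50,50,50]}'
done | grep -A1 ee_pos
python3 - <<'E'
from h import *; import cv2
s=r.read_state(); im=eyes.camera("wrist"); cv2.imwrite("pics/w1.png",im)
print(s['time'],s['ee_pos'],s['eef_rot'],s['joint_positions'])
np.save('w1.npy',np.r_[s['ee_pos'],s['eef_rot']])
E
```

```text
ee_pos: [0.4432, -0.3591, 0.2524]
eef_rot: [0.909, 0.418, 0.0, -0.001]
--
ee_pos: [0.4746, -0.2666, 0.2527]
eef_rot: [0.874, 0.486, 0.001, -0.002]
--
ee_pos: [0.5059, -0.174, 0.2529]
eef_rot: [0.834, 0.552, 0.001, -0.002]
--
ee_pos: [0.537, -0.0813, 0.2531]
eef_rot: [0.789, 0.615, 0.002, -0.003]
--
ee_pos: [0.5573, 0.0113, 0.253]
eef_rot: [0.739, 0.673, 0.003, -0.004]
--
ee_pos: [0.5567, 0.1039, 0.2531]
eef_rot: [0.685, 0.728, 0.003, -0.005]
--
ee_pos: [0.5557, 0.1964, 0.2529]
eef_rot: [0.628, 0.779, 0.004, -0.007]
--
ee_pos: [0.557, 0.2816, 0.2524]
eef_rot: [0.571, 0.821, 0.003, -0.007]
3.5 [0.55704517 0.28157329 0.25241209] [ 0.57069063  0.82113434  0.0025787  -0.00662907] [ 0.03731912  0.42406825 -0.77255392  1.4014466   0.27991548  1.43158304
 -0.37239771]
```

View pics/w1.png

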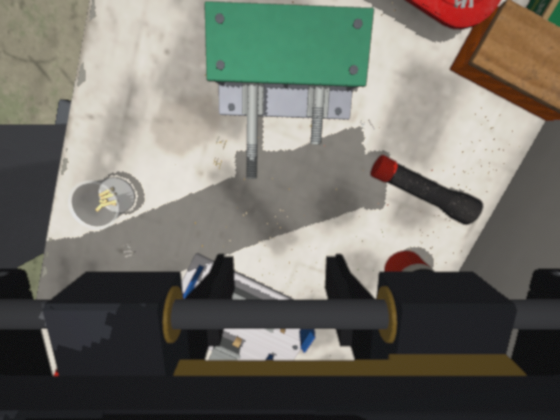

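```bash
python3 - <<'E'
from h import *
np.set_printoptions(precision=4,suppress=True)
w=np.load('w1.npy'); P=(w[:3],w[3:])
for n,p,z in(('Ltip',(252,177),.04),('Lsh',(251,90),.04),('Stip',(317,143),.04),('Ssh',(318,92),.04),('hoodF',(207,82),.076),('hoodF2',(366,85),.076),('torchred',(383,167),.018)):
    print(n,ray('wrist',p,z,P))
R=Ro.from_quat(w[3:]); print(R.as_matrix())
yaw=np.radians(108); 
x=np.array([np.cos(yaw),np.sin(yaw),0]);z=np.array([0,0,-1.]);y=np.cross(z,x)
D=Ro.from_matrix(np.c_[x,y,z])*R.inv(); print('rotunits to yaw108 down',np.degrees(D.as_rotvec())/60)
E
```

```text
Ltip [0.5207 0.2881 0.04  ]
Lsh [0.4896 0.3748 0.04  ]
Stip [0.5754 0.3487 0.04  ]
Ssh [0.5565 0.3976 0.04  ]
hoodF [0.4524 0.365  0.076 ]
hoodF2 [0.594  0.4149 0.076 ]
torchred [0.6623 0.3499 0.018 ]
[[-0.3485  0.9373 -0.0079]
 [ 0.9372  0.3486  0.0118]
 [ 0.0138 -0.0033 -0.9999]]
rotunits to yaw108 down [-0.0114 -0.0073 -0.04  ]
```

```bash

python3 -m inch '{"translation":[[-0.2,0.1,-0.4],[-0.42,0.2,-0.8],[-0.42,0.2,-0.9],[-0.42,0.2,-0.9]],"rot":[[-0.011,-0.007,-0.028],[-0.011,-0.007,-0.028],[-0.011,-0.007,-0.028],[-0.011,-0.007,-0.028]],"jaw":[50,50,50,50]}'
python3 -m inch '{"translation":[[0,0,-0.3],[0,0,-0.6],[0,0,-0.7],[0,0,-0.7],[0,0,-0.7]],"rot":[[0,0,0],[0,0,0],[0,0,0],[0,0,0],[0,0,0]],"jaw":[50,50,50,50,50]}'
python3 - <<'E'
from h import *
s=r.read_state(); print(s['ee_pos'],Ro.from_quat(s['eef_rot']).as_matrix().round(4))
E
```

```text
time: 3.95
ee_pos: [0.515, 0.2995, 0.1612]
eef_rot: [0.583, 0.812, -0.001, -0.0]
ft_force: [0.8, -1.2, 0.4]
width: 0.0497
time: 4.45
ee_pos: [0.5162, 0.2997, 0.093]
eef_rot: [0.584, 0.812, -0.0, 0.0]
ft_force: [0.4, 1.0, 0.5]
width: 0.0502
[0.51623452 0.29972866 0.09304334] [[-3.184e-01  9.480e-01 -1.000e-04]
 [ 9.480e-01  3.184e-01 -6.000e-04]
 [-6.000e-04 -3.000e-04 -1.000e+00]]
```

```bash

python3 -m inch '{"translation":[[-0.01,0.02,-0.3],[-0.01,0.02,-0.5],[-0.01,0.02,-0.6],[-0.01,0.02,-0.61],[-0.01,0.02,-0.61],[-0.01,0.02,-0.61],[-0.01,0.02,-0.61],[-0.01,0.02,-0.61],[-0.01,0.02,-0.61],[-0.01,0.02,-0.61],[-0.01,0.02,-0.61]],"rot":[[0,0,0],[0,0,0],[0,0,0],[0,0,0],[0,0,0],[0,0,0],[0,0,0],[0,0,0],[0,0,0],[0,0,0],[0,0,0]],"jaw":[50,50,50,50,30,10,5,5,5,5,5]}' 40
python3 - <<'E'
from h import *; import cv2
s=r.read_state(); print(s['ee_pos'],s['ft_force'],s['width'])
E
```

```text
time: 5.55
ee_pos: [0.5153, 0.3017, 0.0321]
eef_rot: [0.584, 0.812, -0.0, 0.0]
ft_force: [0.6, 0.3, 0.5]
width: 0.0106
[0.51532658 0.30170819 0.03209681] [0.60064442 0.28672802 0.47042443] 0.010648761531133725
```

```bash

python3 -m inch '{"translation":[[0,0,0.05],[0,0,0.1],[0,0,0.14],[0,0,0.14],[0,0,0.14]],"rot":[[0,0,0],[0,0,0],[0,0,0],[0,0,0],[0,0,0]],"jaw":[5,5,5,5,5]}' 40
python3 - <<'E'
from h import *; import cv2
s=r.read_state(); print(s['ee_pos'],s['ft_force'],s['torque'],s['width'])
a=eyes.camera("side"); b=eyes.camera("wrist")
a=cv2.resize(a[230:340,210:370],(640,440),interpolation=cv2.INTER_CUBIC)
b=cv2.resize(b,(560,420))[:, :]
cv2.imwrite("pics/l1.png",np.vstack([a[:,:560],b])[:600] if 0 else cv2.resize(np.vstack([a[:,:560],b]),None,fx=.69,fy=.69))
E
```

```text
time: 6.05
ee_pos: [0.5154, 0.3017, 0.0462]
eef_rot: [0.584, 0.812, -0.0, 0.0]
ft_force: [-0.3, 0.3, -0.9]
width: 0.0107
[0.51536722 0.30168655 0.04621556] [-0.29680547  0.31416308 -0.94756672] [-0.05517431 -0.0714251   0.07667645] 0.010674241957168118
```

View pics/l1.png

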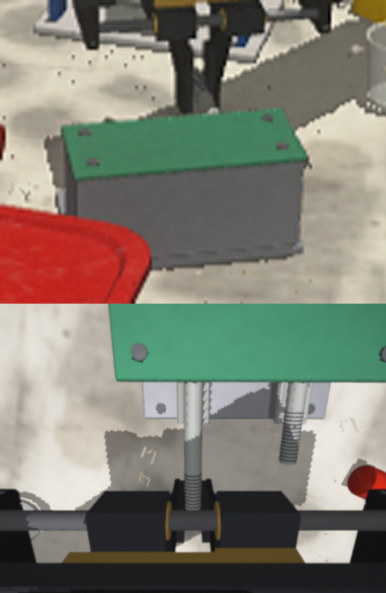

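```bash

python3 -m inch '{"translation":[[0.05,-0.15,0],[0.12,-0.35,0],[0.19,-0.56,0],[0.25,-0.75,0],[0.272,-0.805,0],[0.272,-0.805,0]],"rot":[[0,0,0],[0,0,0],[0,0,0],[0,0,0],[0,0,0],[0,0,0]],"jaw":[5,5,5,5,5,5]}' 40
python3 -m inch '{"translation":[[0,0,0.2],[0,0,0.5],[0,0,0.8],[0,0,0.84],[0,0,0.84]],"rot":[[0,0,0],[0,0,0],[0,0,0],[0,0,0],[0,0,0]],"jaw":[5,5,5,5,5]}' 40
python3 -m inch '{"translation":[[0.1,-0.1,0],[0.2,-0.2,0],[0.3,-0.35,0],[0.4,-0.5,0],[0.45,-0.52,0],[0.45,-0.52,0]],"rot":[[0,0,0.1],[0,0,0.2],[0,0,0.32],[0,0,0.44],[0,0,0.53],[0,0,0.53]],"jaw":[5,5,5,5,5,5]}' 40
python3 -m inch '{"translation":[[0.1,-0.1,0],[0.2,-0.2,0],[0.3,-0.35,0],[0.4,-0.5,0],[0.45,-0.52,0],[0.45,-0.52,0],[0.45,-0.52,0]],"rot":[[0,0,0.1],[0,0,0.2],[0,0,0.32],[0,0,0.44],[0,0,0.53],[0,0,0.535],[0,0,0.535]],"jaw":[5,5,5,5,5,5,5]}' 40
cat > st.py <<'E'
from h import *; import sys
# current state vs target x y z yaw(deg of tool x) -> units
s=r.read_state(); R=Ro.from_quat(s['eef_rot']); print(s['time'],s['ee_pos'].round(4),s['ft_force'].round(1),s['width'].round(4),'yaw',np.degrees(np.arctan2(*R.as_matrix()[[1,0],0])).round(2),'j',s['joint_positions'].round(2))
if len(sys.argv)>4:
    t=[float(a) for a in sys.argv[1:5]]; a=np.radians(t[3]); x=np.array([np.cos(a),np.sin(a),0]);z=np.array([0,0,-1.])
    D=Ro.from_matrix(np.c_[x,np.cross(z,x),z])*R.inv()
    print('shift',((t[:3]-s['ee_pos'])*10).round(3),'rot',(D.as_rotvec(degrees=True)/60).round(4))
E
python3 st.py .6329 .1173 .13 172.4
python3 - <<'E'
from h import *; import cv2
cv2.imwrite("pics/g1.png",cv2.resize(eyes.camera("top")[140:290,180:340],None,fx=4,fy=4,interpolation=cv2.INTER_CUBIC))
E
```

```text
time: 6.75
ee_pos: [0.543, 0.2195, 0.0458]
eef_rot: [0.585, 0.811, -0.001, 0.0]
ft_force: [0.1, -0.0, -0.7]
width: 0.0106
time: 7.25
ee_pos: [0.543, 0.2207, 0.1306]
eef_rot: [0.584, 0.812, 0.0, 0.001]
ft_force: [0.7, 0.6, -1.2]
width: 0.0108
time: 7.85
ee_pos: [0.5877, 0.1681, 0.1288]
eef_rot: [0.339, 0.941, 0.0, -0.0]
ft_force: [0.0, 0.1, -1.8]
width: 0.0107
time: 8.55
ee_pos: [0.6318, 0.1175, 0.1281]
eef_rot: [0.067, 0.998, 0.0, -0.001]
ft_force: [-1.2, 0.7, -0.4]
width: 0.0106Traceback (most recent call last):
  File "st.py", line 3, in <module>
    s=r.read_state(); R=Ro.from_quat(s['eef_rot']); print(s['time'],s['ee_pos'].round(4),s['ft_force'].round(1),s['width'].round(4),'yaw',np.degrees(np.arctan2(*R.as_matrix()[[1,0],0])).round(2),'j',s['joint_positions'].round(2))
                                                                                                                ^^^^^^^^^^^^^^^^
AttributeError: 'float' object has no attribute 'round'
```

View pics/g1.png

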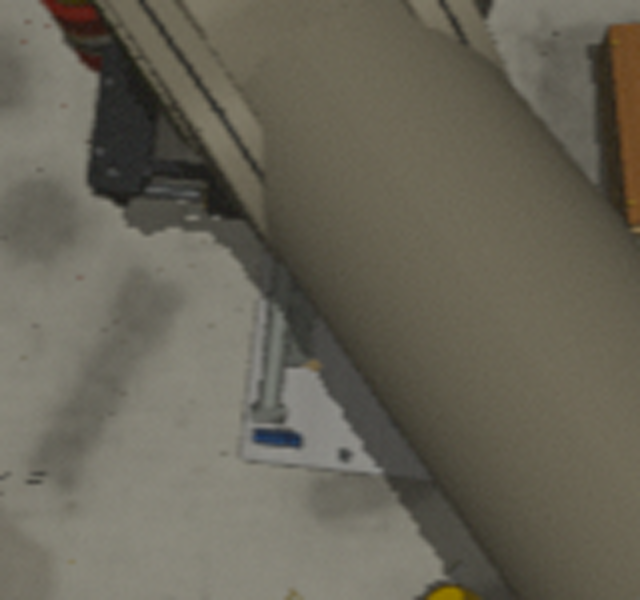

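```bash
sed -i "s/s\['width'\].round(4)/round(s['width'],4)/" st.py; python3 st.py .6329 .1173 .07 172.4
python3 - <<'E'
from h import *
C=lambda u,v:(180+u/4-.5,140+v/4-.5)
print('head bottom',ray('top',C(268,421),.130),'headtopedge',ray('top',C(268,405),.145))
print('stop',ray('top',C(278,432),.052), ray('top',C(275,320),.136))
print('pred head px',(np.array(proj('top',np.array([.499,.135,.136])))+.5-[180,140])*4)
B=lambda u,v:(232+u/4-.5,138+v/4-.5)
for p in((80,163),(122,165),(48,440),(92,443),(207,209),(250,212),(186,420),(230,424)): print('stoptop',ray('top',B(*p),.052).round(4))
E
```

```text
8.6 [0.6318 0.1175 0.1284] [ 0.1  0.1 -1.3] 0.0105 yaw 172.31 j [ 0.38  0.61 -0.88  1.5   0.48  1.27  0.87]
shift [ 0.011 -0.002 -0.584] rot [-0.0003 -0.0016  0.0015]
head bottom [0.49800224 0.13581334 0.13      ] headtopedge [0.50561416 0.13472221 0.145     ]
stop [0.49571285 0.13497284 0.052     ] [0.55169708 0.1306781  0.136     ]
pred head px [268.77920282 418.48573628]
stoptop [0.6599 0.1258 0.052 ]
stoptop [0.6581 0.1009 0.052 ]
stoptop [0.4961 0.1478 0.052 ]
stoptop [0.4936 0.1222 0.052 ]
stoptop [0.6301 0.0511 0.052 ]
stoptop [0.6277 0.0257 0.052 ]
stoptop [0.5055 0.0671 0.052 ]
stoptop [0.5025 0.0415 0.052 ]
```

```bash

python3 -m inch '{"translation":[[0.01,0,-0.3],[0.01,0,-0.55],[0.01,0,-0.68],[0.01,0,-0.75],[0.01,0,-0.8],[0.01,0,-0.8]],"rot":[[0,0,0],[0,0,0],[0,0,0],[0,0,0],[0,0,0],[0,0,0]],"jaw":[5,5,5,5,5,5]}' 40
python3 st.py .6329 .1173 .033 172.4
```

```text
time: 9.2
ee_pos: [0.633, 0.1177, 0.0486]
eef_rot: [0.067, 0.998, 0.0, -0.001]
ft_force: [-0.1, -0.1, -1.6]
width: 0.0106
9.2 [0.633  0.1177 0.0486] [-0.1 -0.1 -1.6] 0.0106 yaw 172.29 j [ 0.35  0.69 -0.84  1.56  0.54  1.14  0.83]
shift [-0.001 -0.004 -0.156] rot [-0.0004 -0.0013  0.0018]
```

```bash

python3 -m inch '{"translation":[[0,0,-0.06],[0,0,-0.1],[0,0,-0.14],[0,0,-0.155],[0,0,-0.155]],"rot":[[0,0,0],[0,0,0],[0,0,0],[0,0,0],[0,0,0]],"jaw":[5,5,5,5,5]}' 40
python3 st.py .6329 .1173 .032 172.4
python3 -m inch '{"translation":[[0,0,0],[0,0,0],[0,0,0],[0,0,0]],"rot":[[0,0,0],[0,0,0],[0,0,0],[0,0,0]],"jaw":[14,20,30,40]}' 40
python3 -m inch '{"translation":[[0,0,0.2],[0,0,0.6],[0,0,0.9],[0,0,0.9]],"rot":[[0,0,0],[0,0,0],[0,0,0],[0,0,0]],"jaw":[44,44,44,44]}' 40
python3 - <<'E'
from h import *; import cv2
s=r.read_state(); im=eyes.camera("wrist"); cv2.imwrite("pics/w2.png",im); np.save('w2.npy',np.r_[s['ee_pos'],s['eef_rot']])
E
```

```text
time: 9.7
ee_pos: [0.6329, 0.1176, 0.033]
eef_rot: [0.067, 0.998, 0.0, -0.001]
ft_force: [-0.5, -0.6, -1.1]
width: 0.0109
9.7 [0.6329 0.1176 0.033 ] [-0.5 -0.6 -1.1] 0.0109 yaw 172.29 j [ 0.34  0.71 -0.83  1.57  0.56  1.12  0.82]
shift [ 0.    -0.003 -0.01 ] rot [-0.0003 -0.0017  0.0019]
time: 10.1
ee_pos: [0.633, 0.1177, 0.0331]
eef_rot: [0.067, 0.998, 0.0, -0.001]
ft_force: [0.3, 0.5, -0.1]
width: 0.0289
time: 10.5
ee_pos: [0.6351, 0.1188, 0.128]
eef_rot: [0.067, 0.998, 0.001, 0.003]
ft_force: [-0.1, -0.5, 0.9]
width: 0.0439
```

View pics/w2.png

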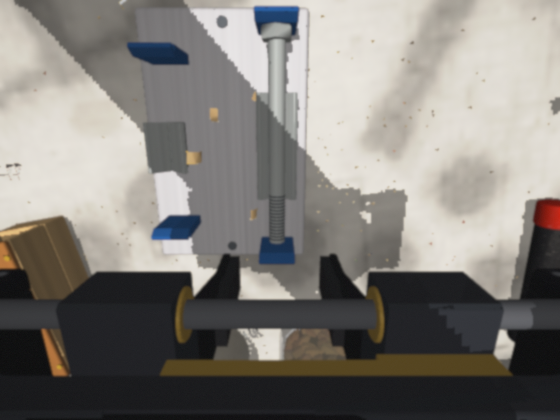

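```bash
python3 - <<'E'
from h import *
w=np.load('w2.npy'); P=(w[:3],w[3:])
f=lambda n,p,z:print(n,ray('wrist',p,z,P).round(4))
f('cradS',(167,147),.043); f('cradL',(277,146),.043)
f('stopS-',(158,60),.052); f('stopS+',(177,217),.052); f('head',(275,36),.045); f('tip',(277,242),.04)
E
python3 -m inch '{"translation":[[-0.3,0.1,0],[-0.55,0.2,0.1],[-0.75,0.4,0.1],[-0.75,0.6,0.1],[-0.75,0.6,0.1]],"rot":[[0,0,-0.1],[0,0,-0.23],[0,0,-0.36],[0,0,-0.48],[0,0,-0.53]],"jaw":[44,44,44,44,44]}' 40
python3 -m inch '{"translation":[[0,0.2,0],[0,0.5,0],[0,0.8,0],[0,0.9,0],[0,0.9,0]],"rot":[[0,0,-0.1],[0,0,-0.23],[0,0,-0.36],[0,0,-0.48],[0,0,-0.53]],"jaw":[44,44,44,44,44]}' 40
python3 -m inch '{"translation":[[0,0.3,0],[0,0.6,-0.2],[0,0.8,-0.3],[0,0.8,-0.3],[0,0.8,-0.3]],"rot":[[0,0,0],[0,0,0],[0,0,0],[0,0,0],[0,0,0]],"jaw":[44,44,44,44,44]}' 40
python3 st.py .5679 .3607 .032 108.7
python3 - <<'E'
from h import *; import cv2
s=r.read_state(); im=eyes.camera("wrist"); cv2.imwrite("pics/w3.png",im); np.save('w3.npy',np.r_[s['ee_pos'],s['eef_rot']])
E
```

```text
cradS [0.5643 0.0465 0.043 ]
cradL [0.5741 0.1245 0.043 ]
stopS- [0.51   0.0568 0.052 ]
stopS+ [0.6141 0.045  0.052 ]
head [0.505  0.1327 0.045 ]
tip [0.6483 0.1143 0.04  ]
time: 11.05
ee_pos: [0.5575, 0.181, 0.1348]
eef_rot: [0.338, 0.941, 0.0, 0.001]
ft_force: [0.3, 0.1, -0.4]
width: 0.0439
time: 11.55
ee_pos: [0.5561, 0.2734, 0.1335]
eef_rot: [0.584, 0.812, -0.0, -0.0]
ft_force: [0.5, -0.8, 0.7]
width: 0.0441
time: 12.05
ee_pos: [0.5556, 0.353, 0.1023]
eef_rot: [0.584, 0.812, -0.001, -0.0]
ft_force: [1.2, -0.8, -0.6]
width: 0.0442
12.05 [0.5556 0.353  0.1023] [ 1.2 -0.8 -0.6] 0.0442 yaw 108.6 j [-0.12  0.61 -0.72  1.48  0.42  1.21 -0.58]
shift [ 0.123  0.077 -0.703] rot [ 0.0014 -0.0018  0.0017]
```

View pics/w3.png

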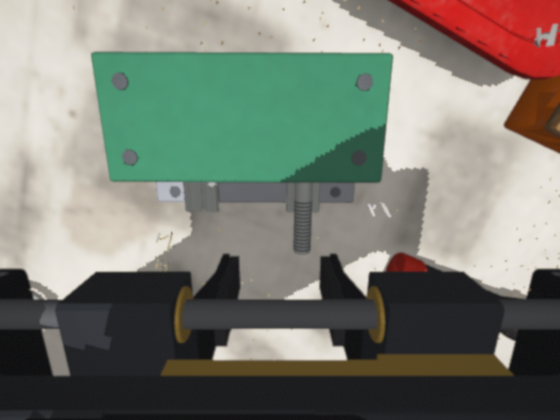

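```bash
python3 - <<'E'
from h import *
w=np.load('w3.npy'); P=(w[:3],w[3:])
for n,p,z in(('tip',(303,252),.04),('base',(304,190),.04),('cradleL end',(202,210),.036)):print(n,ray('wrist',p,z,P).round(4))
E
```

```text
tip [0.575  0.3474 0.04  ]
base [0.5603 0.3901 0.04  ]
cradleL end [0.4981 0.3531 0.036 ]
```

```bash

python3 -m inch '{"translation":[[0.133,0.085,-0.1],[0.133,0.085,-0.3],[0.133,0.085,-0.5],[0.133,0.085,-0.65],[0.133,0.085,-0.7],[0.133,0.085,-0.7],[0.133,0.085,-0.7],[0.133,0.085,-0.7],[0.133,0.085,-0.7],[0.133,0.085,-0.7],[0.133,0.085,-0.7],[0.133,0.085,-0.7]],"rot":[[0,0,0],[0,0,0],[0,0,0],[0,0,0],[0,0,0],[0,0,0],[0,0,0],[0,0,0],[0,0,0],[0,0,0],[0,0,0],[0,0,0]],"jaw":[44,44,44,44,44,44,25,10,5,5,5,5]}' 40
python3 -m inch '{"translation":[[0,0,0.05],[0,0,0.1],[0,0,0.14],[0,0,0.14],[0,0,0.14]],"rot":[[0,0,0],[0,0,0],[0,0,0],[0,0,0],[0,0,0]],"jaw":[5,5,5,5,5]}' 40
python3 st.py
```

```text
time: 13.3
ee_pos: [0.5696, 0.3609, 0.0331]
eef_rot: [0.584, 0.812, -0.001, 0.0]
ft_force: [-0.4, -0.4, 1.6]
width: 0.0109
time: 13.8
ee_pos: [0.5697, 0.3609, 0.0473]
eef_rot: [0.584, 0.812, -0.001, 0.0]
ft_force: [-1.3, -0.1, -0.5]
width: 0.0107
13.8 [0.5697 0.3609 0.0473] [-1.3 -0.1 -0.5] 0.0107 yaw 108.52 j [-0.15  0.69 -0.69  1.47  0.46  1.14 -0.6 ]
```

```bash

python3 -m inch '{"translation":[[0.05,-0.15,0],[0.12,-0.35,0],[0.19,-0.56,0],[0.25,-0.75,0],[0.272,-0.805,0],[0.272,-0.805,0]],"rot":[[0,0,0],[0,0,0],[0,0,0],[0,0,0],[0,0,0],[0,0,0]],"jaw":[5,5,5,5,5,5]}' 40
python3 -m inch '{"translation":[[0,0,0.2],[0,0,0.5],[0,0,0.8],[0,0,0.9],[0,0,0.9]],"rot":[[0,0,0],[0,0,0],[0,0,0],[0,0,0],[0,0,0]],"jaw":[5,5,5,5,5]}' 40
python3 -m inch '{"translation":[[-0.1,-0.2,0],[-0.2,-0.4,0],[-0.2,-0.6,0],[-0.2,-0.8,0],[-0.2,-0.9,0],[-0.2,-0.9,0]],"rot":[[0,0,0.1],[0,0,0.2],[0,0,0.32],[0,0,0.44],[0,0,0.53],[0,0,0.53]],"jaw":[5,5,5,5,5,5]}' 40
python3 -m inch '{"translation":[[0.1,-0.2,0],[0.2,-0.4,0],[0.26,-0.6,0],[0.26,-0.8,0],[0.26,-0.9,0],[0.26,-0.9,0]],"rot":[[0,0,0.1],[0,0,0.2],[0,0,0.32],[0,0,0.44],[0,0,0.53],[0,0,0.535]],"jaw":[5,5,5,5,5,5]}' 40
python3 st.py .6032 .0413 .05 172.4
```

```text
time: 14.4
ee_pos: [0.5976, 0.2786, 0.0471]
eef_rot: [0.585, 0.811, -0.001, 0.0]
ft_force: [-0.1, 0.3, -0.3]
width: 0.0108
time: 14.9
ee_pos: [0.5978, 0.2801, 0.1385]
eef_rot: [0.585, 0.811, 0.0, 0.001]
ft_force: [-0.1, 0.9, -1.2]
width: 0.0109
time: 15.5
ee_pos: [0.5774, 0.1881, 0.1365]
eef_rot: [0.34, 0.94, -0.0, -0.0]
ft_force: [-0.2, -0.3, -1.6]
width: 0.0105
time: 16.1
ee_pos: [0.6031, 0.0973, 0.1352]
eef_rot: [0.068, 0.998, -0.0, -0.001]
ft_force: [0.2, 0.0, -0.9]
width: 0.0106
16.1 [0.6031 0.0973 0.1352] [ 0.2  0.  -0.9] 0.0106 yaw 172.16 j [ 0.46  0.54 -0.93  1.58  0.45  1.25  0.89]
shift [ 0.001 -0.56  -0.852] rot [ 0.0007 -0.0017  0.0039]
```

```bash

python3 -m inch '{"translation":[[0,-0.3,0],[0,-0.56,0],[0,-0.56,-0.2],[0,-0.56,-0.5],[0,-0.56,-0.7],[0,-0.56,-0.8],[0,-0.56,-0.85],[0,-0.56,-0.85]],"rot":[[0,0,0.004],[0,0,0.004],[0,0,0.004],[0,0,0.004],[0,0,0.004],[0,0,0.004],[0,0,0.004],[0,0,0.004]],"jaw":[5,5,5,5,5,5,5,5]}' 40
python3 st.py .6032 .0413 .033 172.4
python3 -m inch '{"translation":[[0,0,-0.06],[0,0,-0.1],[0,0,-0.14],[0,0,-0.17],[0,0,-0.17]],"rot":[[0,0,0],[0,0,0],[0,0,0],[0,0,0],[0,0,0]],"jaw":[5,5,5,5,5]}' 40
python3 st.py .6032 .0413 .032 172.4
```

```text
time: 16.9
ee_pos: [0.6032, 0.0422, 0.0502]
eef_rot: [0.067, 0.998, -0.0, -0.001]
ft_force: [-0.7, -0.9, -0.8]
width: 0.0108
16.9 [0.6032 0.0422 0.0502] [-0.7 -0.9 -0.8] 0.0108 yaw 172.37 j [ 0.52  0.62 -0.87  1.67  0.52  1.1   0.94]
shift [ 0.    -0.009 -0.172] rot [ 0.0003 -0.0017  0.0005]
time: 17.4
ee_pos: [0.6034, 0.0418, 0.0335]
eef_rot: [0.067, 0.998, -0.0, -0.001]
ft_force: [-2.1, -1.6, 5.6]
width: 0.0109
17.4 [0.6034 0.0418 0.0335] [-2.1 -1.6  5.6] 0.0109 yaw 172.35 j [ 0.51  0.64 -0.85  1.68  0.54  1.08  0.92]
shift [-0.002 -0.005 -0.015] rot [ 0.0008 -0.0015  0.0009]
```

```bash

python3 -m inch '{"translation":[[0,0,0],[0,0,0],[0,0,0],[0,0,0]],"rot":[[0,0,0],[0,0,0],[0,0,0],[0,0,0]],"jaw":[14,20,30,40]}' 40
python3 -m inch '{"translation":[[0,0,0.2],[0,0,0.6],[0,0,0.9],[0,0,0.9],[0,0,0.9]],"rot":[[0,0,0],[0,0,0],[0,0,0],[0,0,0],[0,0,0]],"jaw":[44,44,44,44,44]}' 40
python3 - <<'E'
from h import *; import cv2
s=r.read_state(); im=eyes.camera("wrist"); cv2.imwrite("pics/w4.png",im); np.save('w4.npy',np.r_[s['ee_pos'],s['eef_rot']])
E
```

```text
time: 17.8
ee_pos: [0.6034, 0.0419, 0.0335]
eef_rot: [0.067, 0.998, -0.0, -0.001]
ft_force: [-0.2, 0.3, 0.1]
width: 0.0289
time: 18.3
ee_pos: [0.6036, 0.0418, 0.1238]
eef_rot: [0.067, 0.998, -0.001, -0.0]
ft_force: [-0.4, -0.4, -0.5]
width: 0.0443
```

View pics/w4.png

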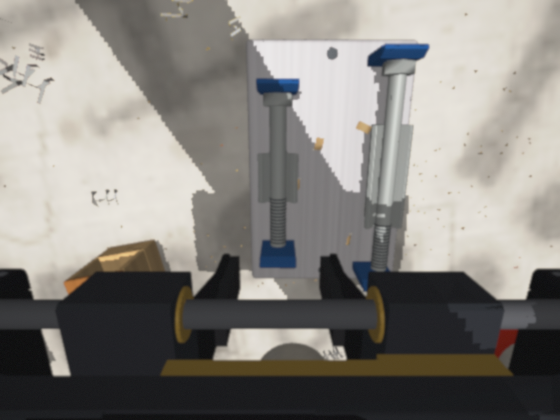

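```bash

python3 -m inch '{"translation":[[0.1,-0.3,0.3],[0.2,-0.6,0.6],[0.25,-0.8,0.85],[0.25,-0.8,0.85]],"rot":[[0,0,0],[0,0,0.1],[0,0,0.14],[0,0,0.14]],"jaw":[44,44,44,44]}' 40
python3 -m inch '{"translation":[[0.2,-0.4,0],[0.4,-0.8,0],[0.5,-0.95,0],[0.5,-1,0]],"rot":[[0,0,0],[0,0,0],[0,0,0],[0,0,0]],"jaw":[44,44,44,44]}' 40
python3 -m inch '{"translation":[[0,-0.26,0],[0,-0.26,0],[0,-0.26,0],[0,-0.26,0]],"rot":[[0,0,0],[0,0,0],[0,0,0],[0,0,0]],"jaw":[44,44,44,44]}' 40
python3 - <<'E'
from h import *; import cv2
s=r.read_state(); im=eyes.camera("wrist"); np.save('w5.npy',np.r_[s['ee_pos'],s['eef_rot']]); print(s['joint_vel'].round(3))
cv2.imwrite("pics/w5.png",cv2.resize(im[0:300,80:480],(800,600),interpolation=cv2.INTER_CUBIC))
w=np.load('w4.npy'); P=(w[:3],w[3:])
for p in((278,93),(278,246),(400,63)): print(ray('wrist',p,.045,P).round(4))
E
python3 st.py
```

```text
time: 18.75
ee_pos: [0.6296, -0.0423, 0.2093]
eef_rot: [-0.004, 1.0, -0.001, 0.0]
ft_force: [1.1, 0.1, -0.5]
width: 0.0441
time: 19.15
ee_pos: [0.6795, -0.1442, 0.2063]
eef_rot: [-0.003, 1.0, -0.001, -0.001]
ft_force: [-0.3, 0.8, -0.6]
width: 0.044
time: 19.55
ee_pos: [0.6793, -0.1679, 0.2061]
eef_rot: [-0.004, 1.0, -0.0, -0.002]
ft_force: [-0.5, 0.2, 0.4]
width: 0.044
[-0.004 -0.003 -0.001 -0.01   0.004  0.002  0.004]
[0.5074 0.0526 0.045 ]
[0.6159 0.038  0.045 ]
[0.4999 0.1335 0.045 ]
19.6 [ 0.6794 -0.1681  0.2063] [-0.5  0.2 -0.1] 0.044 yaw -179.53 j [ 0.71  0.66 -0.87  1.23  0.5   1.46  1.48]
```

View pics/w5.png

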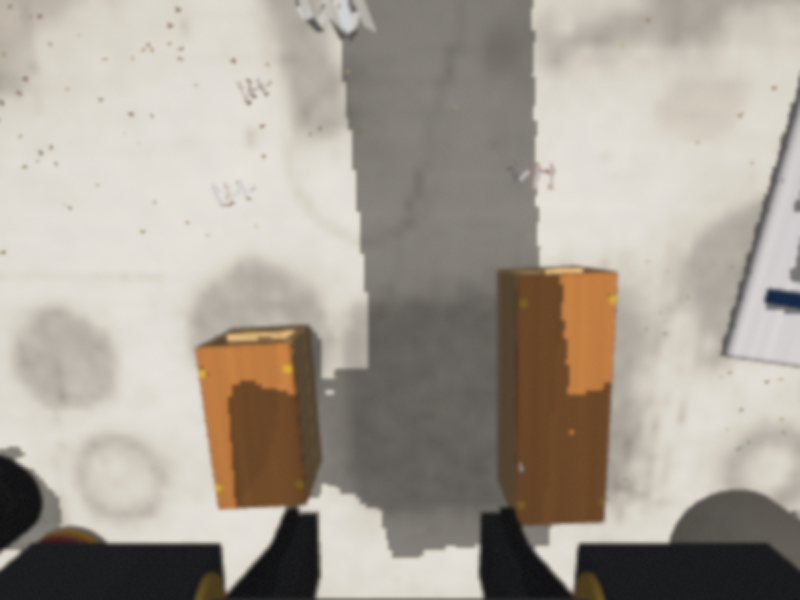

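```bash
python3 - <<'E'
from h import *
w=np.load('w5.npy'); P=(w[:3],w[3:])
for n,Q in(('S',[(197,348),(293,341),(304,502),(222,508)]),('L',[(516,275),(617,273),(604,521),(522,523)])):
    W=np.array([ray('wrist',(80+u/2,v/2),.067,P)[:2] for u,v in Q]); f=W[:2].mean(0); b=W[2:].mean(0); d=b-f
    print(n,W.round(4).tolist(),'mouth',f.round(4),'back',b.round(4),'yaw',np.degrees(np.arctan2(d[1],d[0])),'len',np.hypot(*d))
E
python3 st.py .5291 .0517 .1 172.4
```

```text
S [[0.6471, -0.2604], [0.6436, -0.217], [0.7217, -0.2147], [0.7252, -0.2547]] mouth [ 0.6453 -0.2387] back [ 0.7235 -0.2347] yaw 2.9303924302331525 len 0.0782371281901314
L [[0.6139, -0.1185], [0.6126, -0.0745], [0.7304, -0.0683], [0.7318, -0.1083]] mouth [ 0.6132 -0.0965] back [ 0.7311 -0.0883] yaw 3.9890115569946407 len 0.11815103929794095
19.6 [ 0.6794 -0.1681  0.2063] [-0.5  0.2 -0.1] 0.044 yaw -179.53 j [ 0.71  0.66 -0.87  1.23  0.5   1.46  1.48]
shift [-1.503  2.198 -1.063] rot [ 0.0008 -0.0028 -0.1344]
```

```bash

python3 -m inch '{"translation":[[-0.2,0.3,0],[-0.4,0.7,0],[-0.6,0.95,0],[-0.6,0.95,0]],"rot":[[0,0,0],[0,0,-0.05],[0,0,-0.1],[0,0,-0.134]],"jaw":[44,44,44,44]}' 40
python3 -m inch '{"translation":[[-0.2,0.3,0],[-0.4,0.7,-0.3],[-0.6,0.95,-0.6],[-0.6,0.95,-0.7],[-0.6,0.95,-0.7]],"rot":[[0,0,0],[0,0,0],[0,0,0],[0,0,0],[0,0,0]],"jaw":[44,44,44,44,44]}' 40
python3 -m inch '{"translation":[[-0.3,0.28,0],[-0.3,0.28,-0.2],[-0.3,0.28,-0.4],[-0.3,0.28,-0.4],[-0.3,0.28,-0.4]],"rot":[[0,0,0],[0,0,0],[0,0,0],[0,0,0],[0,0,0]],"jaw":[44,44,44,44,44]}' 40
python3 st.py .5283 .0510 .032 172.4
```

```text
time: 20.0
ee_pos: [0.6173, -0.0665, 0.2072]
eef_rot: [0.063, 0.998, -0.0, -0.001]
ft_force: [0.0, -1.0, 0.1]
width: 0.0441
time: 20.5
ee_pos: [0.556, 0.0293, 0.136]
eef_rot: [0.062, 0.998, -0.001, -0.002]
ft_force: [0.2, -1.2, 0.2]
width: 0.0438
time: 21.0
ee_pos: [0.5268, 0.057, 0.097]
eef_rot: [0.062, 0.998, -0.0, -0.002]
ft_force: [0.5, -0.0, 0.4]
width: 0.0438
21.0 [0.5268 0.057  0.097 ] [ 0.5 -0.   0.4] 0.0438 yaw 172.87 j [ 0.63  0.42 -0.98  1.83  0.39  1.11  0.96]
shift [ 0.015 -0.06  -0.65 ] rot [ 0.0005 -0.0042 -0.0078]
```

```bash

python3 -m inch '{"translation":[[0.015,-0.06,-0.2],[0.015,-0.06,-0.4],[0.015,-0.06,-0.6],[0.015,-0.06,-0.65],[0.015,-0.06,-0.65],[0.015,-0.06,-0.65],[0.015,-0.06,-0.65],[0.015,-0.06,-0.65],[0.015,-0.06,-0.65],[0.015,-0.06,-0.65]],"rot":[[0,-0.004,-0.008],[0,-0.004,-0.008],[0,-0.004,-0.008],[0,-0.004,-0.008],[0,-0.004,-0.008],[0,-0.004,-0.008],[0,-0.004,-0.008],[0,-0.004,-0.008],[0,-0.004,-0.008],[0,-0.004,-0.008]],"jaw":[44,44,44,44,44,20,5,5,5,5]}' 40
python3 st.py
python3 -m inch '{"translation":[[0,0,0.15],[0,0,0.4],[0,0,0.7],[0,0,0.8],[0,0,0.8]],"rot":[[0,0,0],[0,0,0],[0,0,0],[0,0,0],[0,0,0]],"jaw":[5,5,5,5,5]}' 40
python3 st.py .5355 -.2434 .11 182.7
```

```text
time: 22.0
ee_pos: [0.5284, 0.051, 0.0323]
eef_rot: [0.066, 0.998, -0.0, 0.0]
ft_force: [-0.1, -0.9, 1.3]
width: 0.0123
22.0 [0.5284 0.051  0.0323] [-0.1 -0.9  1.3] 0.0123 yaw 172.39 j [ 0.58  0.51 -0.91  1.88  0.48  0.99  0.9 ]
time: 22.5
ee_pos: [0.5293, 0.0511, 0.114]
eef_rot: [0.067, 0.998, -0.0, 0.001]
ft_force: [0.7, 0.6, -1.8]
width: 0.0109
22.5 [0.5293 0.0511 0.114 ] [ 0.7  0.6 -1.8] 0.0109 yaw 172.37 j [ 0.66  0.4  -0.99  1.81  0.37  1.13  0.98]
shift [ 0.062 -2.945 -0.04 ] rot [0.0008 0.0029 0.1721]
```

```bash

python3 -m inch '{"translation":[[0,-0.25,0],[0,-0.6,0],[0,-0.95,0],[0,-1,0]],"rot":[[0,0,0.02],[0,0,0.04],[0,0,0.06],[0,0,0.06]],"jaw":[5,5,5,5]}' 40
python3 -m inch '{"translation":[[0,-0.35,0],[0,-0.7,0],[0,-1,0],[0,-1,0]],"rot":[[0,0,0.02],[0,0,0.04],[0,0,0.06],[0,0,0.06]],"jaw":[5,5,5,5]}' 40
python3 -m inch '{"translation":[[0.05,-0.35,0],[0.06,-0.7,0],[0.06,-0.95,0],[0.06,-0.96,-0.2],[0.06,-0.96,-0.5],[0.06,-0.96,-0.7],[0.06,-0.96,-0.7]],"rot":[[0,0,0.02],[0,0,0.04],[0,0,0.05],[0,0,0.05],[0,0,0.05],[0,0,0.05],[0,0,0.05]],"jaw":[5,5,5,5,5,5,5]}' 40
python3 st.py .5355 -.2434 .029 182.7
```

```text
time: 22.9
ee_pos: [0.5283, -0.0541, 0.1125]
eef_rot: [0.038, 0.999, -0.001, 0.0]
ft_force: [-0.2, 0.3, -1.5]
width: 0.0106
time: 23.3
ee_pos: [0.5271, -0.1589, 0.111]
eef_rot: [0.009, 1.0, -0.002, -0.001]
ft_force: [-0.8, 0.3, -1.4]
width: 0.0105
time: 24.0
ee_pos: [0.531, -0.2531, 0.0375]
eef_rot: [-0.017, 1.0, 0.0, -0.003]
ft_force: [-0.4, 0.5, -1.3]
width: 0.0109
24.0 [ 0.531  -0.2531  0.0375] [-0.4  0.5 -1.3] 0.0109 yaw -178.02 j [ 1.02  0.6  -0.84  1.72  0.5   1.06  1.62]
shift [ 0.045  0.097 -0.085] rot [-0.0001 -0.0064  0.012 ]
```

```bash

python3 -m inch '{"translation":[[0.045,0.097,-0.05],[0.045,0.097,-0.05],[0.045,0.097,-0.05],[0.045,0.097,-0.05]],"rot":[[0,-0.006,0.012],[0,-0.006,0.012],[0,-0.006,0.012],[0,-0.006,0.012]],"jaw":[5,5,5,5]}' 40
python3 st.py .6294 -.2390 .032 182.7
python3 -m inch '{"translation":[[0.1,0.005,0],[0.2,0.01,0],[0.3,0.015,0],[0.4,0.02,0],[0.4,0.02,0]],"rot":[[0,0,0],[0,0,0],[0,0,0],[0,0,0],[0,0,0]],"jaw":[5,5,5,5,5]}' 20
python3 st.py .6294 -.2390 .032 182.7
python3 - <<'E'
from h import *; import cv2
cv2.imwrite("pics/t6.png",eyes.camera("top")); cv2.imwrite("pics/s6.png",eyes.camera("side"))
E
```

```text
time: 24.4
ee_pos: [0.536, -0.2435, 0.0333]
eef_rot: [-0.024, 1.0, -0.0, 0.0]
ft_force: [-0.2, -0.1, -1.3]
width: 0.0104
24.4 [ 0.536  -0.2435  0.0333] [-0.2 -0.1 -1.3] 0.0104 yaw -177.3 j [ 1.01  0.6  -0.84  1.73  0.51  1.05  1.61]
shift [ 0.934  0.045 -0.013] rot [0.0006 0.0005 0.0001]
time: 24.9
ee_pos: [0.5776, -0.2407, 0.0333]
eef_rot: [-0.024, 1.0, 0.0, 0.001]
ft_force: [0.6, -0.2, -1.5]
width: 0.011
24.9 [ 0.5776 -0.2407  0.0333] [ 0.6 -0.2 -1.5] 0.011 yaw -177.24 j [ 0.93  0.67 -0.82  1.62  0.53  1.09  1.58]
shift [ 0.518  0.017 -0.013] rot [-0.0001  0.0015 -0.0009]
```

Tip about 20 mm inside with no contact force; continuing in stages.

```bash

python3 -m inch '{"translation":[[0.1,0.003,0],[0.2,0.006,0],[0.3,0.01,0],[0.4,0.013,0],[0.45,0.016,0],[0.45,0.016,0]],"rot":[[0,0,0],[0,0,0],[0,0,0],[0,0,0],[0,0,0],[0,0,0]],"jaw":[5,5,5,5,5,5]}' 20
python3 -m inch '{"translation":[[0.03,0,0],[0.05,0,0],[0.07,0,0],[0.07,0,0]],"rot":[[0,0,0],[0,0,0],[0,0,0],[0,0,0]],"jaw":[5,5,5,5]}' 20
python3 st.py .6294 -.2390 .032 182.7
```

```text
time: 25.6
ee_pos: [0.622, -0.239, 0.0329]
eef_rot: [-0.024, 1.0, 0.0, 0.0]
ft_force: [0.3, -0.1, -1.0]
width: 0.0111
time: 26.0
ee_pos: [0.6291, -0.2391, 0.033]
eef_rot: [-0.024, 1.0, 0.0, 0.0]
ft_force: [-0.7, 0.1, -1.4]
width: 0.0115
26.0 [ 0.6291 -0.2391  0.033 ] [-0.7  0.1 -1.4] 0.0115 yaw -177.25 j [ 0.84  0.75 -0.79  1.48  0.56  1.15  1.57]
shift [ 0.003  0.001 -0.01 ] rot [-0.0002  0.0007 -0.0009]
```

```bash

python3 -m inch '{"translation":[[0.01,0,0],[0.02,0,0],[0.02,0,0]],"rot":[[0,0,0],[0,0,0],[0,0,0]],"jaw":[5,5,5]}' 20
python3 -m inch '{"translation":[[0.01,0,0],[0.015,0,0],[0.015,0,0]],"rot":[[0,0,0],[0,0,0],[0,0,0]],"jaw":[5,5,5]}' 20
```

```text
time: 26.3
ee_pos: [0.6301, -0.2393, 0.0325]
eef_rot: [-0.024, 1.0, 0.0, -0.001]
ft_force: [-5.1, 0.4, -1.7]
width: 0.0114
time: 26.6
ee_pos: [0.6301, -0.2395, 0.0318]
eef_rot: [-0.024, 1.0, 0.0, -0.002]
ft_force: [-7.2, 0.6, -0.1]
width: 0.0113
```

```bash

python3 -m inch '{"translation":[[0,0,-0.03],[0,0,-0.05],[0,0,-0.07],[0,0,-0.07]],"rot":[[0,0,0],[0,0,0],[0,0,0],[0,0,0]],"jaw":[5,5,5,5]}' 20
python3 -m inch '{"translation":[[0,0,0],[0,0,0],[0,0,0],[0,0,0]],"rot":[[0,0,0],[0,0,0],[0,0,0],[0,0,0]],"jaw":[13,18,30,44]}' 20
python3 -m inch '{"translation":[[0,0,0.1],[0,0,0.4],[-0.2,0,0.6],[-0.5,0,0.6],[-0.5,0,0.6],[-0.5,0,0.6]],"rot":[[0,0,0],[0,0,0],[0,0,0],[0,0,0],[0,0,0],[0,0,0]],"jaw":[44,44,20,0,0,0]}' 20
python3 st.py .592 -.241 .03 182.7
```

```text
time: 27.0
ee_pos: [0.63, -0.2396, 0.0245]
eef_rot: [-0.024, 1.0, 0.0, -0.003]
ft_force: [-3.5, -0.6, 0.2]
width: 0.0114
time: 27.4
ee_pos: [0.6303, -0.2395, 0.0248]
eef_rot: [-0.024, 1.0, 0.0, -0.002]
ft_force: [-0.3, 0.0, -0.6]
width: 0.0269
time: 28.0
ee_pos: [0.5804, -0.24, 0.0857]
eef_rot: [-0.024, 1.0, -0.0, -0.002]
ft_force: [0.8, 0.9, -0.0]
width: 0.0195
28.0 [ 0.5804 -0.24    0.0857] [ 0.8  0.9 -0. ] 0.0195 yaw -177.3 j [ 0.95  0.61 -0.85  1.58  0.49  1.18  1.61]
shift [ 0.116 -0.01  -0.557] rot [ 0.0009 -0.0034  0.0001]
```

```bash

python3 -m inch '{"translation":[[0,0,-0.2],[0,0,-0.4],[0,0,-0.56],[0,0,-0.56],[0,0,-0.56]],"rot":[[0,-0.003,0],[0,-0.003,0],[0,-0.003,0],[0,-0.003,0],[0,-0.003,0]],"jaw":[0,0,0,0,0]}' 20
python3 -m inch '{"translation":[[0.05,0.003,0],[0.1,0.005,0],[0.15,0.007,0],[0.18,0.008,0],[0.19,0.008,0]],"rot":[[0,0,0],[0,0,0],[0,0,0],[0,0,0],[0,0,0]],"jaw":[0,0,0,0,0]}' 20
python3 -m inch '{"translation":[[0.01,0,0],[0.02,0,0],[0.025,0,0],[0.025,0,0]],"rot":[[0,0,0],[0,0,0],[0,0,0],[0,0,0]],"jaw":[0,0,0,0]}' 20
```

```text
time: 28.5
ee_pos: [0.5809, -0.2396, 0.0299]
eef_rot: [-0.024, 1.0, -0.0, -0.0]
ft_force: [-0.2, -0.3, -0.1]
width: 0.0007
time: 29.0
ee_pos: [0.5978, -0.2391, 0.0297]
eef_rot: [-0.023, 1.0, -0.0, -0.003]
ft_force: [-16.4, 1.3, 10.6]
width: 0.0008
time: 29.4
ee_pos: [0.5977, -0.2394, 0.0294]
eef_rot: [-0.023, 1.0, -0.0, -0.006]
ft_force: [-15.4, 0.5, 9.3]
width: 0.0005
```

```bash

python3 -m inch '{"translation":[[-0.1,0,0],[-0.2,0,0],[-0.3,0,0.2],[-0.4,0,0.6],[-0.4,0,0.9],[-0.4,0,0.9]],"rot":[[0,0,0],[0,0,0],[0,0,0],[0,0,0],[0,0,0],[0,0,0]],"jaw":[0,0,10,30,44,44]}' 20
python3 -m inch '{"translation":[[-0.1,0.4,0],[-0.1,0.8,0],[-0.1,1,0],[-0.1,1,0]],"rot":[[0,0,-0.02],[0,0,-0.04],[0,0,-0.06],[0,0,-0.06]],"jaw":[44,44,44,44]}' 40
python3 -m inch '{"translation":[[-0.1,0.4,0],[-0.1,0.8,0],[-0.1,1,0],[-0.1,1,0]],"rot":[[0,0,-0.02],[0,0,-0.04],[0,0,-0.06],[0,0,-0.06]],"jaw":[44,44,44,44]}' 40
python3 -m inch '{"translation":[[-0.1,0.4,0],[-0.1,0.8,0],[-0.1,1,0],[-0.1,1,0],[-0.1,1,0]],"rot":[[0,0,-0.02],[0,0,-0.04],[0,0,-0.05],[0,0,-0.05],[0,0,-0.05]],"jaw":[44,44,44,44,44]}' 40
python3 st.py .5199 .1326 .09 172.4
```

```text
time: 30.0
ee_pos: [0.5596, -0.24, 0.124]
eef_rot: [-0.023, 1.0, -0.002, -0.003]
ft_force: [0.3, 0.8, 0.2]
width: 0.025
time: 30.4
ee_pos: [0.5495, -0.1362, 0.124]
eef_rot: [0.006, 1.0, -0.002, -0.003]
ft_force: [-0.3, 0.6, -0.0]
width: 0.0433
time: 30.8
ee_pos: [0.5392, -0.0335, 0.1239]
eef_rot: [0.036, 0.999, -0.001, -0.003]
ft_force: [-0.1, -0.5, -0.6]
width: 0.0439
time: 31.3
ee_pos: [0.5295, 0.0649, 0.1235]
eef_rot: [0.062, 0.998, -0.002, -0.003]
ft_force: [-0.8, -0.7, -1.1]
width: 0.0442
31.3 [0.5295 0.0649 0.1235] [-0.8 -0.7 -1.1] 0.0442 yaw 172.88 j [ 0.63  0.4  -0.99  1.79  0.36  1.16  0.97]
shift [-0.096  0.677 -0.335] rot [ 0.0027 -0.0057 -0.0081]
```

```bash

python3 -m inch '{"translation":[[-0.05,0.35,0],[-0.096,0.677,0],[-0.096,0.677,-0.33],[-0.096,0.677,-0.33],[-0.096,0.677,-0.33]],"rot":[[0.003,-0.006,-0.008],[0.003,-0.006,-0.008],[0.003,-0.006,-0.008],[0.003,-0.006,-0.008],[0.003,-0.006,-0.008]],"jaw":[44,44,44,44,44]}' 40
python3 st.py .5199 .1326 .032 172.4
python3 - <<'E'
from h import *; import cv2
s=r.read_state(); im=eyes.camera("wrist"); cv2.imwrite("pics/w7.png",im); np.save('w7.npy',np.r_[s['ee_pos'],s['eef_rot']])
E
```

```text
time: 31.8
ee_pos: [0.5201, 0.1304, 0.0903]
eef_rot: [0.067, 0.998, -0.0, -0.001]
ft_force: [0.4, -0.3, 0.7]
width: 0.0437
31.8 [0.5201 0.1304 0.0903] [ 0.4 -0.3  0.7] 0.0437 yaw 172.27 j [ 0.49  0.45 -0.98  1.82  0.41  1.1   0.8 ]
shift [-0.002  0.022 -0.583] rot [ 0.0004 -0.0013  0.0022]
```

```bash

python3 -m inch '{"translation":[[0,0.022,-0.2],[0,0.022,-0.4],[0,0.022,-0.55],[0,0.022,-0.58],[0,0.022,-0.58],[0,0.022,-0.58],[0,0.022,-0.58],[0,0.022,-0.58],[0,0.022,-0.58]],"rot":[[0,0,0.002],[0,0,0.002],[0,0,0.002],[0,0,0.002],[0,0,0.002],[0,0,0.002],[0,0,0.002],[0,0,0.002],[0,0,0.002]],"jaw":[44,44,44,44,20,5,5,5,5]}' 40
python3 -m inch '{"translation":[[0,0,0.15],[0,0,0.4],[0,0,0.7],[0,0,0.8],[0,0,0.8]],"rot":[[0,0,0],[0,0,0],[0,0,0],[0,0,0],[0,0,0]],"jaw":[5,5,5,5,5]}' 40
python3 st.py .4622 -.1014 .11 182.7
```

```text
time: 32.75
ee_pos: [0.5208, 0.1329, 0.0334]
eef_rot: [0.066, 0.998, -0.0, 0.0]
ft_force: [-1.7, -4.0, 2.7]
width: 0.0115
time: 33.25
ee_pos: [0.5217, 0.1331, 0.1152]
eef_rot: [0.067, 0.998, 0.0, 0.002]
ft_force: [-0.0, 0.8, -2.5]
width: 0.0108
33.25 [0.5217 0.1331 0.1152] [-0.   0.8 -2.5] 0.0108 yaw 172.37 j [ 0.5   0.42 -1.    1.8   0.39  1.14  0.81]
shift [-0.595 -2.345 -0.052] rot [-1.000e-04  3.400e-03  1.721e-01]
```

```bash

python3 -m inch '{"translation":[[-0.1,-0.2,0],[-0.2,-0.5,0],[-0.3,-0.8,0],[-0.3,-0.85,0]],"rot":[[0,0,0.02],[0,0,0.04],[0,0,0.06],[0,0,0.06]],"jaw":[5,5,5,5]}' 40
python3 -m inch '{"translation":[[-0.1,-0.3,0],[-0.2,-0.6,0],[-0.25,-0.85,0],[-0.25,-0.85,0]],"rot":[[0,0,0.02],[0,0,0.04],[0,0,0.06],[0,0,0.06]],"jaw":[5,5,5,5]}' 40
python3 -m inch '{"translation":[[-0.04,-0.3,0],[-0.04,-0.58,0],[-0.04,-0.6,-0.2],[-0.04,-0.6,-0.5],[-0.04,-0.6,-0.7],[-0.04,-0.6,-0.7]],"rot":[[0,0,0.02],[0,0,0.04],[0,0,0.05],[0,0,0.05],[0,0,0.05],[0,0,0.05]],"jaw":[5,5,5,5,5,5]}' 40
python3 st.py .4622 -.1014 .033 182.7
```

```text
time: 33.65
ee_pos: [0.49, 0.044, 0.1136]
eef_rot: [0.037, 0.999, -0.001, 0.0]
ft_force: [-0.2, -0.7, -0.8]
width: 0.011
time: 34.05
ee_pos: [0.464, -0.0444, 0.1126]
eef_rot: [0.008, 1.0, -0.002, -0.001]
ft_force: [-0.7, 0.1, -1.0]
width: 0.0106
time: 34.65
ee_pos: [0.4582, -0.1027, 0.04]
eef_rot: [-0.019, 1.0, -0.0, -0.003]
ft_force: [-0.6, 0.5, -0.0]
width: 0.0112
34.65 [ 0.4582 -0.1027  0.04  ] [-0.6  0.5 -0. ] 0.0112 yaw -177.84 j [ 0.98  0.37 -0.96  2.02  0.37  0.94  1.44]
shift [ 0.04   0.013 -0.07 ] rot [ 0.0005 -0.0052  0.0089]
```

```bash

python3 -m inch '{"translation":[[0.04,0.013,-0.05],[0.04,0.013,-0.05],[0.04,0.013,-0.05],[0.04,0.013,-0.05]],"rot":[[0,-0.005,0.009],[0,-0.005,0.009],[0,-0.005,0.009],[0,-0.005,0.009]],"jaw":[5,5,5,5]}' 40
python3 -m inch '{"translation":[[0.1,0.005,0],[0.2,0.01,0],[0.3,0.015,0],[0.4,0.02,0],[0.4,0.02,0]],"rot":[[0,0,0],[0,0,0],[0,0,0],[0,0,0],[0,0,0]],"jaw":[5,5,5,5,5]}' 20
python3 st.py .596 -.0951 .033 182.7
```

```text
time: 35.05
ee_pos: [0.4627, -0.1014, 0.0356]
eef_rot: [-0.024, 1.0, -0.001, 0.0]
ft_force: [-0.4, 0.1, -1.1]
width: 0.0106
time: 35.55
ee_pos: [0.5043, -0.0989, 0.0357]
eef_rot: [-0.024, 1.0, -0.0, 0.001]
ft_force: [0.5, -0.4, -0.3]
width: 0.0112
35.55 [ 0.5043 -0.0989  0.0357] [ 0.5 -0.4 -0.3] 0.0112 yaw -177.27 j [ 0.89  0.46 -0.91  1.92  0.44  0.97  1.39]
shift [ 0.917  0.038 -0.027] rot [ 0.0001  0.0017 -0.0005]
```

```bash

python3 -m inch '{"translation":[[0.12,0.005,0],[0.25,0.01,0],[0.4,0.016,0],[0.55,0.022,0],[0.7,0.03,0],[0.83,0.035,0],[0.83,0.035,0]],"rot":[[0,0,0],[0,0,0],[0,0,0],[0,0,0],[0,0,0],[0,0,0],[0,0,0]],"jaw":[5,5,5,5,5,5,5]}' 20
python3 -m inch '{"translation":[[0.03,0,0],[0.05,0,0],[0.07,0,0],[0.07,0,0]],"rot":[[0,0,0],[0,0,0],[0,0,0],[0,0,0]],"jaw":[5,5,5,5]}' 20
python3 st.py .596 -.0951 .033 182.7
```

```text
time: 36.25
ee_pos: [0.5883, -0.0949, 0.0355]
eef_rot: [-0.024, 1.0, 0.0, 0.001]
ft_force: [-0.5, 0.4, -0.5]
width: 0.0112
time: 36.65
ee_pos: [0.5953, -0.095, 0.0356]
eef_rot: [-0.024, 1.0, 0.0, 0.001]
ft_force: [-0.9, 0.2, -0.7]
width: 0.0115
36.65 [ 0.5953 -0.095   0.0356] [-0.9  0.2 -0.7] 0.0115 yaw -177.25 j [ 0.73  0.62 -0.84  1.69  0.52  1.07  1.34]
shift [ 0.007 -0.001 -0.026] rot [-0.0007  0.0022 -0.0008]
```

```bash

python3 -m inch '{"translation":[[0.01,0,0],[0.02,0,0],[0.02,0,0]],"rot":[[0,0,0],[0,0,0],[0,0,0]],"jaw":[5,5,5]}' 20
python3 -m inch '{"translation":[[0.01,0,0],[0.02,0,0],[0.02,0,0]],"rot":[[0,0,0],[0,0,0],[0,0,0]],"jaw":[5,5,5]}' 20
```

```text
time: 36.95
ee_pos: [0.5973, -0.0951, 0.0356]
eef_rot: [-0.024, 1.0, 0.0, 0.001]
ft_force: [-0.8, 0.5, -1.1]
width: 0.0114
time: 37.25
ee_pos: [0.599, -0.0951, 0.0354]
eef_rot: [-0.024, 1.0, 0.0, 0.001]
ft_force: [-2.0, -1.4, -1.5]
width: 0.011
```

```bash

python3 -m inch '{"translation":[[0,0,-0.03],[0,0,-0.06],[0,0,-0.09],[0,0,-0.1],[0,0,-0.1]],"rot":[[0,0,0],[0,0,0],[0,0,0],[0,0,0],[0,0,0]],"jaw":[5,5,5,5,5]}' 20
python3 -m inch '{"translation":[[0,0,0],[0,0,0],[0,0,0],[0,0,0]],"rot":[[0,0,0],[0,0,0],[0,0,0],[0,0,0]],"jaw":[13,18,30,44]}' 20
python3 -m inch '{"translation":[[0,0,0.1],[0,0,0.4],[-0.2,0,0.6],[-0.5,0,0.6],[-0.52,0,0.6],[-0.52,0,0.6]],"rot":[[0,0,0],[0,0,0],[0,0,0],[0,0,0],[0,0,0],[0,0,0]],"jaw":[44,44,20,0,0,0]}' 20
python3 st.py .547 -.0975 .03 182.7
```

```text
time: 37.75
ee_pos: [0.5989, -0.0951, 0.0253]
eef_rot: [-0.024, 1.0, 0.0, 0.001]
ft_force: [-1.5, -0.4, 0.2]
width: 0.011
time: 38.15
ee_pos: [0.5992, -0.0951, 0.0255]
eef_rot: [-0.024, 1.0, 0.0, 0.001]
ft_force: [-0.4, 0.3, 0.8]
width: 0.0266
time: 38.75
ee_pos: [0.5471, -0.0956, 0.0862]
eef_rot: [-0.024, 1.0, -0.0, 0.001]
ft_force: [0.3, -0.3, -0.1]
width: 0.0202
38.75 [ 0.5471 -0.0956  0.0862] [ 0.3 -0.3 -0.1] 0.0202 yaw -177.29 j [ 0.85  0.47 -0.92  1.78  0.42  1.1   1.4 ]
shift [-0.001 -0.019 -0.562] rot [ 0.0005  0.0024 -0.0002]
```

```bash

python3 -m inch '{"translation":[[0,-0.01,-0.2],[0,-0.01,-0.4],[0,-0.01,-0.56],[0,-0.01,-0.56],[0,-0.01,-0.56]],"rot":[[0,0.002,0],[0,0.002,0],[0,0.002,0],[0,0.002,0],[0,0.002,0]],"jaw":[0,0,0,0,0]}' 20
python3 -m inch '{"translation":[[0.05,0.003,0],[0.1,0.005,0],[0.15,0.007,0],[0.18,0.008,0],[0.18,0.008,0]],"rot":[[0,0,0],[0,0,0],[0,0,0],[0,0,0],[0,0,0]],"jaw":[0,0,0,0,0]}' 20
python3 -m inch '{"translation":[[0.01,0,0],[0.02,0,0],[0.025,0,0],[0.025,0,0]],"rot":[[0,0,0],[0,0,0],[0,0,0],[0,0,0]],"jaw":[0,0,0,0]}' 20
python3 -m inch '{"translation":[[0.01,0,0],[0.02,0,0],[0.025,0,0],[0.025,0,0]],"rot":[[0,0,0],[0,0,0],[0,0,0],[0,0,0]],"jaw":[0,0,0,0]}' 20
```

```text
time: 39.25
ee_pos: [0.5474, -0.0961, 0.0299]
eef_rot: [-0.024, 1.0, 0.0, -0.0]
ft_force: [0.6, 0.0, 1.2]
width: 0.0006
time: 39.75
ee_pos: [0.5653, -0.0953, 0.03]
eef_rot: [-0.024, 1.0, 0.0, -0.001]
ft_force: [-2.8, 0.1, 2.2]
width: 0.0005
time: 40.15
ee_pos: [0.5654, -0.0954, 0.0297]
eef_rot: [-0.024, 1.0, -0.0, -0.003]
ft_force: [-14.4, 0.5, 12.0]
width: 0.0003
time: 40.55
ee_pos: [0.5654, -0.0955, 0.0295]
eef_rot: [-0.024, 1.0, -0.001, -0.006]
ft_force: [-14.9, 0.1, 11.4]
width: 0.0004
```

```bash

python3 -m inch '{"translation":[[-0.1,0,0],[-0.2,0,0],[-0.3,0,0.2],[-0.3,0,0.6],[-0.3,0,0.95],[-0.3,0,0.95]],"rot":[[0,0,0],[0,0,0],[0,0,0],[0,0,0],[0,0,0],[0,0,0]],"jaw":[0,0,0,0,0,0]}' 20
python3 -m inch '{"translation":[[0.2,-0.1,0.2],[0.5,-0.3,0.5],[0.9,-0.6,0.9],[1,-0.7,0.95],[1,-0.7,0.95]],"rot":[[0,0,0],[0,0,0],[0,0,0],[0,0,0],[0,0,0]],"jaw":[0,0,0,0,0]}' 20
python3 -m inch '{"translation":[[0.2,0,0],[0.4,0,0],[0.45,0,0],[0.45,0,0],[0.45,0,0]],"rot":[[0,0,0],[0,0,0],[0,0,0],[0,0,0],[0,0,0]],"jaw":[0,0,0,0,0]}' 20
python3 - <<'E'
from h import *; import cv2
s=r.read_state(); im=eyes.camera("wrist"); np.save('w8.npy',np.r_[s['ee_pos'],s['eef_rot']]); t=eyes.camera("top")
a=cv2.resize(im[0:290,60:500],(800,527),interpolation=cv2.INTER_CUBIC); cv2.imwrite("pics/t8.png",t); cv2.imwrite("pics/w8.png",a)
t0=cv2.imread("pics/top0.png")
for n,(x,y,hw) in dict(cup=(223,304,16),tape=(294,303,18),pliers=(384,302,45),torch=(164,160,20),spray=(202,136,20),pipe=(291,130,18)).items():
    h=min(hw,25); A=t0[y-h:y+h,x-hw:x+hw].astype(int);B=t[y-h:y+h,x-hw:x+hw].astype(int); print(n,abs(A-B).mean().round(1))
E
python3 st.py
```

```text
time: 41.15
ee_pos: [0.5377, -0.0955, 0.129]
eef_rot: [-0.024, 1.0, -0.002, -0.003]
ft_force: [-0.8, 0.4, 0.5]
width: 0.0007
time: 41.65
ee_pos: [0.6398, -0.1684, 0.225]
eef_rot: [-0.022, 1.0, -0.002, -0.001]
ft_force: [0.1, -0.1, -1.2]
width: 0.0004
time: 42.15
ee_pos: [0.6841, -0.1681, 0.2247]
eef_rot: [-0.022, 1.0, -0.002, -0.001]
ft_force: [0.2, 0.4, -0.6]
width: 0.0001
cup 9.8
tape 8.7
pliers 22.7
torch 8.3
spray 7.8
pipe 7.3
42.25 [ 0.6842 -0.1685  0.2252] [0.3 0.3 1. ] 0.0003 yaw -177.48 j [ 0.69  0.66 -0.86  1.19  0.49  1.5   1.52]
```

View pics/w8.png

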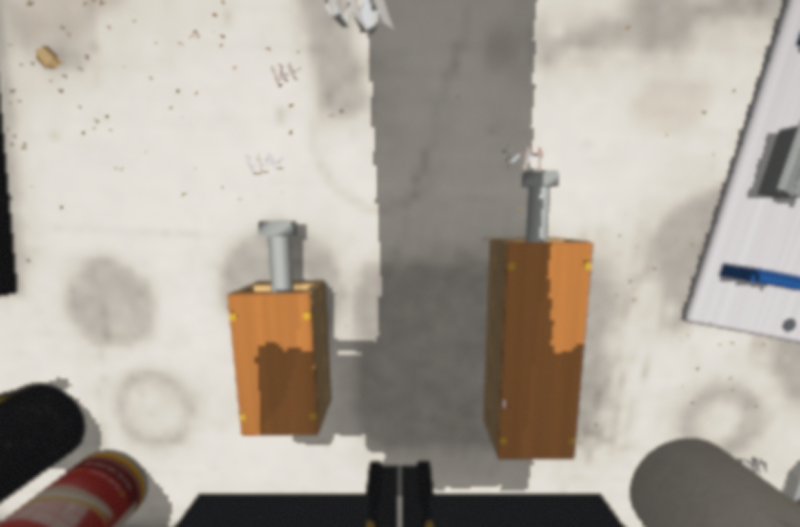

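```bash
python3 - <<'E'
from h import *
w=np.load('w8.npy'); P=(w[:3],w[3:])
for n,p,m in(('S',(278,223),(.6454,-.2382)),('L',(541,172),(.612,-.0943))):
    X=ray('wrist',(60+p[0]*.55,p[1]*.55),.038,P); print(n,X.round(4),'protrusion mm',((m[0]-X[0])*1000).round(1))
r.close_job()
E
```

```text
S [ 0.6105 -0.2402  0.038 ] protrusion mm 34.9
L [ 0.5777 -0.0983  0.038 ] protrusion mm 34.3
the job is handed in; nothing more can be done
```

The job is done and handed in at about 42 s of the 72 s allowed.

- **Gauge:** I drew both bolts out of the stand and laid each in its own slot. Both lay there together, let go of, and the wrist picture showed each between its end stops.
- **Compartments:** I slid each bolt tip first into its own compartment, let go, and pushed on the head with closed fingers. Both stopped dead at about 15 N sideways (up to about 20 N in all), so the tips are at the back.
- **Final check:** The last wrist picture shows both heads sticking out. They measure about 34.9 mm for the short bolt and 34.3 mm for the long one. The expected figure is 36 mm, and the difference is within the calibration error.
- **Bystanders:** I compared the top-camera pictures from before and after only by how much each patch changed. The cup, tape measure, torch, spray can and pipe patches differ little. The pliers patch differs more, probably because of the arm or its shadow, but I did not look at it closely; the arm never worked near them.
- **Arm:** It was clear of everything at hand-in. The largest wrist force in the readings was about 20 N.

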